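# Load the drying blower with the supply switched off

### The job

Turn the bench blower's isolator off (black handle across its box; a quarter turn anticlockwise seen from above), then finish the drying stack: set the two loose test bars gently on top as a third layer, crosswise to the layer beneath, each squarely above one of the two bottom-layer bars. When both lie there, turn the isolator back on (handle along the box). Keep the blower off while you are moving bars, do not shift the bars already stacked, and leave the other things on the bench where they are.

Things in the scene. Friction and masses are not known exactly. Their poses are not given: they have to be found in the camera images.
- blower: low ivory bench blower, fixed, 190 x 190 x 45 high, round black grille with steel strips in its flat top; origin at the centre of its underside (on the bench). Bottom-layer bars lie along its x axis at y = -40 and +40 mm, second-layer bars along its y axis at x = -40 and +40 mm (each within a few mm); the third layer rests 81 mm above the origin, along x again, at y = -40 and +40 mm
- isolator: grey switch box lying on the bench, fixed, 160 long (its x axis) x 100 wide (y) x 50 high, with the black rotary handle on the middle of its top; origin at the centre of its underside
- handle (a joint): angle of the isolator's handle about the vertical, growing anticlockwise seen from above: 0 = on (handle along the box's long side, x), 1.571 = off (handle across the box); stops at both ends, an over-centre spring snaps it to the nearer one (about 0.2 N m)
- handle_grip (a point): point to grip on the handle, on its turning axis, 92 mm above the bench. The handle is a black upright bar 110 long x 18 wide, its sides upright from 62 to 103 mm above the bench, on a 56 mm disc (top 62 mm above the bench); this point's x axis runs along the bar and turns with it
- bar_a: steel test bar, 140 long (its x axis) x 24 wide (y) x 18 thick (z); origin at the centre of its underside; about 0.44 kg; already stacked, bottom layer at the blower's y = -40
- bar_b: steel test bar, 140 long (its x axis) x 24 wide (y) x 18 thick (z); origin at the centre of its underside; about 0.44 kg; already stacked, bottom layer at the blower's y = +40
- bar_c: steel test bar, 140 long (its x axis) x 24 wide (y) x 18 thick (z); origin at the centre of its underside; about 0.44 kg; already stacked, second layer at the blower's x = -40
- bar_d: steel test bar, 140 long (its x axis) x 24 wide (y) x 18 thick (z); origin at the centre of its underside; about 0.44 kg; already stacked, second layer at the blower's x = +40
- bar_e: steel test bar, 140 long (its x axis) x 24 wide (y) x 18 thick (z); origin at the centre of its underside; about 0.44 kg; one of the two loose bars lying on the bench, to be stacked in either place
- bar_f: steel test bar, 140 long (its x axis) x 24 wide (y) x 18 thick (z); origin at the centre of its underside; about 0.44 kg; the other loose bar lying on the bench, to be stacked in either place
- bin: bystander: open blue plastic bin, 100 x 200 x 55 high; origin at the centre of its underside
- slug: bystander: upright dark steel cylinder, 56 across, 70 high; origin at the centre of its underside
- bottle: bystander: white plastic bottle, 60 across, 110 high; origin at the centre of its underside
Things that resemble listed ones, but are neither listed nor needed, are in the scene too. What is meant by the isolator is not brown, and is the smaller of those in its own colour. Leave any yellow look-alike of the bar_e alone.

How it is judged:
By the outcome, as a careful person would: the job done as asked, in the order asked, and still so for the second after the job is handed in, with the robot touching nothing.
It also fails if it takes over 72 s, if anything falls off the work surface, if the arm or the gripper's body presses on something with over 40 N, if the wrist force passes 120 N, or if a joint passes its speed limit or range.

### The arm

A 7-joint arm with a two-finger parallel gripper is mounted at the origin on the work surface. World frame = base frame: x ahead of the robot, y to its left, z up, the work surface at z = 0. Lengths are in mm, angles in rad, forces in N, time in s.
With the tool pointing down it reaches from about 425 to 950 mm from the base axis. Payload 16.7 kg.
Tool frame: the origin (TCP) lies at the very end of the fingers, on their centre line; the grasp point (between the pads) lies 19 mm behind it; z points along the fingers, y is the line along which they close (so a half turn about z gives the same grasp; the last joint's range is limited). The gripper opens to 94 mm and grips with 3 to 60 N. Pads are 16 mm wide; open, the fingers measure 119 mm over their backs; the gripper's body (75 mm by 177 mm) begins 78 mm behind the grasp point.
Start: joints at [-1.44, 0.426, 0.074, 1.606, -0.034, 1.111, -0.067], TCP at [186.415, 648.709, 205.467] pointing down, gripper open.
Joint ranges: [-2.85, 2.85], [-0.5, 2.14], [-1.23, 1.37], [0.21, 2.46], [-1.02, 4.16], [0.16, 2.05], [-2.73, 2.73]. Speed limits (rad/s): [1.89, 1.89, 2.39, 2.39, 3.01, 3.01, 3.01].

### API

Orientations are given as a unit quaternion [w, x, y, z].
In Python, from rig import read_state, capture, finish_job, look_for gives the robot as it stands.
- The arm moves only by the tool arm_command, never from a script. Its argument "moves" is one flat list of numbers, 6 for each row, row after row: the shift along the world's x, y, z in m, then the turn, a rotation vector about the world's x, y, z in rad. A call has 1 to 10 rows; each row is the pose to reach, as a shift and turn from the pose commanded when the call began; what a row does not reach only later rows make up. A row lasts 1/10 s, in which the tool goes at most 50 mm and 8.59 degrees, less where a joint would pass 70% of its speed; a pose out of reach is approached as far as the arm can. A call with a gripper value outside its range is refused whole. "jaw" is the opening, from 0 (shut) to 1 (fully open), set as the call begins (left out, the last holds). The fingers move at their own pace and stop on an object; "grip_force" is the grip in N (left out, the last holds). Time passes only in rows, so rows that repeat a pose let the fingers close. It gives the time, the measured TCP pose, the force, the opening and the grip force at its end, in the units of the state.
- read_state(): the state, without advancing time (a new reading comes with each control period).
- capture(name): name is "scene" or "top" or "wrist"; returns a dict with "img" (480x640x3 uint8, red, green, blue), "z_map" (480x640 float32, mm along the optical axis (not along the pixel's ray), 0 where there is no reading), "mtx" (3x3 intrinsics, pixels), "R" (3x3) and "t" (3): a world point X has camera coordinates R X + t. Camera axes: x right, y down, z forward; pixel columns grow to the right and rows downward; lengths in mm; the calibration is good to about 2 mm. A picture is of the moment at which its call begins.
- finish_job(): hands the job in; it is judged then, once.
Trained networks look in a picture, given as the dict that the camera call returned (one of the last four; its "shot" number tells which), for a name from the list of things; names that differ only in an ending like _2 or _b are one class to them, and where a whole thing is asked for, a point or a joint stands for the part that bears it (a point fixed in the world has none). Each returns a list of dicts, best first, with "p" (0 to 1); they miss things now and then, are a little off and sometimes report something else, mostly with a low value. They report only what shows in the picture. A call takes as long as a camera call. They do not tell look-alikes from the thing itself.
- look_for(label, picture): "point" ([x, y, z] in mm, in the coordinates of the camera as it stood for that picture, good to about 4 mm: the middle of the surface that is visible of it).
The state is a dict: "time": time; "joint_positions": joint angles; "joint_velocities": joint speeds; "effort": joint torques, N m; "eef_pos": TCP position; "tool_rot": TCP orientation; "ft_force": force on the tool from outside, world axes, zero at the start; "torque": the same for the moment, N m; "opening": opening from 0.0 (shut) to 1.0 (fully open); "grasp_force": force on a finger pad.
Only numpy, scipy, OpenCV 4.12 (cv2) and the standard library are available. Lean on these libraries where they do the work, as an engineer would, in place of code of your own. Each camera call takes 0.05 s, during which the arm holds its last target. There are 200 camera calls.

## Working session

There is one attempt and no reset: what is moved stays moved. The work goes in short steps, Python scripts to look and compute and a tool call to move; the robot and the scene stay as the last step left them, time stands still between calls to the robot, and variables do not carry over. Pictures are saved under pics/ and viewed, at most 10 in all, crops included, and the job is handed in when it is done.

Besides the shell and the picture viewer there is one more tool, called after "Request:" as name(argument=value, ...) on one line, values as JSON. arm_command: Moves the arm, as the interface text tells. Its arguments: {"type":"object","properties":{"moves":{"type":"array","items":{"type":"number"}},"jaw":{"type":"number"},"grip_force":{"type":"number"}},"required":["moves"]}

```bash
mkdir -p pics; ls; cat > h.py <<'E'
import numpy as np, cv2
from rig import read_state, capture, finish_job, look_for
def cloud(c):
    z=c['z_map'].astype(float);K=c['mtx'];R=np.array(c['R']);t=np.array(c['t'])
    v,u=np.mgrid[0:480,0:640]
    P=np.stack([(u-K[0][2])*z/K[0][0],(v-K[1][2])*z/K[1][1],z],-1)
    return np.where(z[...,None]>0,(P-t)@R,np.nan)
def w(c,p): return (np.array(p)-np.array(c['t']))@np.array(c['R'])
def px(c,X):
    p=np.array(c['R'])@np.array(X)+np.array(c['t']);q=np.array(c['mtx'])@p;return q[:2]/q[2]
def save(n,img): cv2.imwrite('pics/'+n+'.png',cv2.cvtColor(np.ascontiguousarray(img),cv2.COLOR_RGB2BGR))
E
python3 - <<'E'
from h import *
s=read_state();print(s)
for n in('scene','top'):
    c=capture(n);save(n+'0',c['img']);print(n,np.round(-np.array(c['R']).T@np.array(c['t'])))
    for l in('blower','isolator','handle','bar_a','bin','slug','bottle'):
        for d in look_for(l,c):
            X=w(c,d['point']);print(l,round(d['p'],2),X.round(),px(c,X).round())
E
```

```text
pics
{'time': 0.0, 'joint_positions': array([-1.44048639,  0.42672955,  0.07386567,  1.60658493, -0.03408359,
        1.11075184, -0.06710269]), 'joint_velocities': array([ 0.00027364,  0.00098041,  0.00096261, -0.00050874,  0.00099671,
        0.00106258,  0.00169747]), 'effort': array([-6.50541606e-04, -9.35832596e+01,  3.66606429e+00, -4.54191506e+01,
       -4.88959160e-02,  2.01791298e-02,  1.08173801e-04]), 'eef_pos': array([186.34575353, 648.34202741, 204.78741941]), 'tool_rot': array([-2.95920069e-05,  1.39468715e-01,  9.90226292e-01, -6.06325520e-04]), 'ft_force': array([-0.87776024, -0.75444848, -0.34352403]), 'torque': array([ 0.02427069, -0.04652184,  0.06052335]), 'grasp_force': 0.0, 'opening': 1.0012543530072444}
scene [1225.  443. 1103.]
blower 0.71 [ 504. -301.   43.] [204. 202.]
isolator 0.84 [252. 387.  54.] [447. 224.]
isolator 0.55 [438. 587.  65.] [501. 297.]
handle 0.86 [225. 382.  97.] [452. 207.]
handle 0.77 [409. 588. 134.] [513. 274.]
handle 0.73 [484. 346.  93.] [409. 268.]
handle 0.19 [498. 343.  52.] [403. 280.]
bar_a 0.86 [ 508. -354.   81.] [186. 188.]

[... 609 characters left out ...]
ator 0.55 [474. 330. 100.] [207. 248.]
handle 0.88 [389. 579. 133.] [ 93. 284.]
handle 0.78 [474. 335.  96.] [205. 248.]
handle 0.75 [224. 376. 101.] [185. 358.]
handle 0.69 [469. -25.  17.] [358. 253.]
handle 0.58 [ 462. -341.   43.] [490. 253.]
bar_a 0.84 [644. -13.  21.] [351. 183.]
bar_a 0.79 [ 480. -307.   55.] [477. 244.]
bar_a 0.79 [ 432. -337.   78.] [494. 263.]
bar_a 0.69 [ 460. -383.   59.] [510. 252.]
bar_a 0.69 [ 508. -361.   80.] [502. 231.]
bar_a 0.68 [467. -24.  20.] [358. 254.]
bar_a 0.66 [594. 159.  18.] [283. 204.]
bin 0.67 [789. -47.   1.] [363. 131.]
slug 0.58 [707. 208.  69.] [261. 154.]
bottle 0.84 [ 710. -213.   72.] [434. 150.]
bottle 0.38 [472. 333. 100.] [206. 248.]
```

View pics/scene0.png

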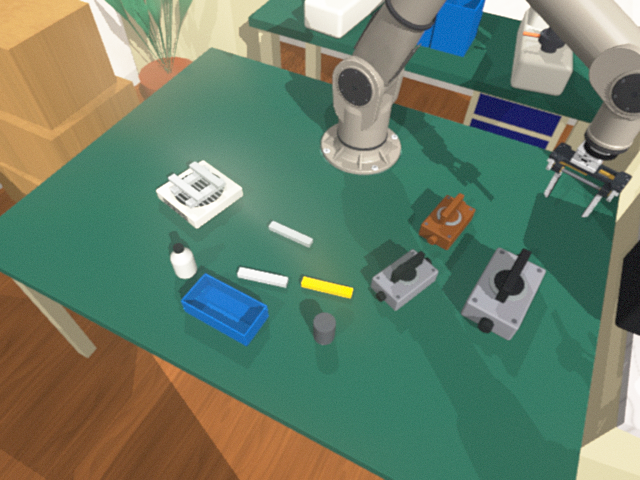

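View pics/top0.png

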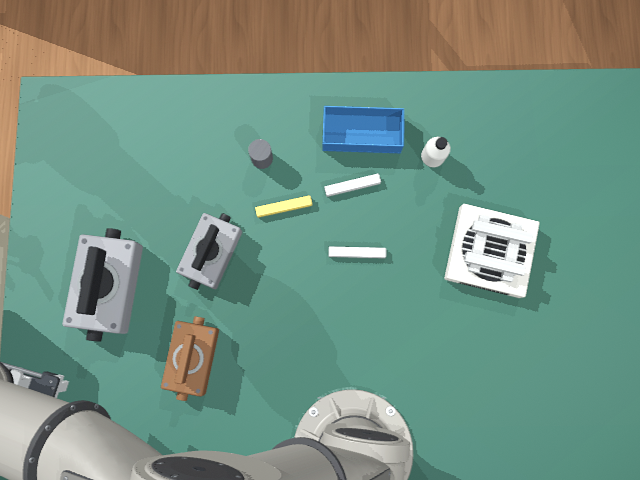

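The scene holds three isolators: brown at top (190,358), large grey at (104,286), and small grey at (208,250). I choose the small grey one.

Bar candidates on the bench are white at (352,184), white at (358,253), and yellow at (284,206). I choose the two white ones. The stack is on the blower at (493,250).

Next I measure each from both views and check the choice in a crop.

```bash
cat >> h.py <<'E'
def rect(c,ctr,r,zlo,zhi,mask=None):
    P=cloud(c);m=(np.hypot(P[...,0]-ctr[0],P[...,1]-ctr[1])<r)&(P[...,2]>zlo)&(P[...,2]<zhi)
    if mask is not None:m&=mask
    Q=P[m]
    if len(Q)<15:return None
    (cx,cy),(a,b),th=cv2.minAreaRect(Q[:,:2].astype(np.float32))
    if a<b:a,b,th=b,a,th+90
    return np.array([cx,cy,np.median(Q[:,2]),a,b,(th+90)%180-90,len(Q)]).round(1)
E
python3 - <<'E'
from h import *
cs={n:capture(n) for n in('scene','top')}
for n,c in cs.items():
    print(n,'[cx cy z long short angdeg n]')
    print('e',rect(c,(644,-13),95,12,30)); print('f',rect(c,(468,-22),95,12,30))
    print('handle',rect(c,(474,333),75,84,115)); print('box',rect(c,(474,333),130,42,58))
    print('blower',rect(c,(473,-345),150,38,52))
    print('c',rect(c,(432,-337),85,72,92)); print('top both',rect(c,(470,-347),130,72,92))
    for z in [(38,52),(55,71),(72,92)]: print(z,rect(c,(470,-347),150,*z))
c=cs['top'];a=cv2.resize(c['img'][195:305,150:290],None,fx=3,fy=3);b=cv2.resize(c['img'][195:305,430:570],None,fx=3,fy=3)
save('crop1',np.hstack([a[:,:400],b[:,:400]]))
E
```

```text
scene [cx cy z long short angdeg n]
e [681.2  -2.9  18.7 139.4 112.7 -76.  479. ]
f [470.  -20.6  18.3 140.3  30.4  87.5 352. ]
handle [476.  340.2 102.5 110.7  19.4 -24.2 332. ]
box [ 474.8  340.7   50.7  162.8  100.9  -23.8 1317. ]
blower [ 467.4 -346.8   44.9  196.4  192.7   75.  1663. ]
c [ 465.  -346.    82.1  143.5  100.8   74.7  440. ]
top both [ 467.6 -347.9   81.6  145.9  106.8   74.7  642. ]
(38, 52) [ 467.4 -346.8   44.9  196.4  192.7   75.  1663. ]
(55, 71) [ 468.9 -345.9   64.2  143.4  136.5  -16.4  459. ]
(72, 92) [ 467.6 -347.9   81.6  145.9  106.8   74.7  642. ]
top [cx cy z long short angdeg n]
e [683.5  -5.   18.8 140.  108.4 -76.6 597. ]
f [448.3 -21.2  18.5 139.9  73.5  88.  563. ]
handle [477.3 338.7 102.6 110.1  20.4 -23.8 437. ]
box [ 475.2  338.8   50.4  188.7  101.4  -23.6 2015. ]
blower [ 469.8 -348.7   44.6  191.6  191.3  -14.7 3857. ]
c [ 465.9 -345.9   81.4  140.7   99.5   78.3  901. ]
top both [ 471.4 -350.9   81.4  148.1  112.3   78.3 1304. ]
(38, 52) [ 469.8 -348.7   44.6  191.6  191.3  -14.7 3857. ]
(55, 71) [ 470.5 -350.1   63.8  142.4  136.8  -16.9  835. ]
(72, 92) [ 471.4 -350.9   81.4  148.1  112.3   78.3 1304. ]
```

View pics/crop1.png

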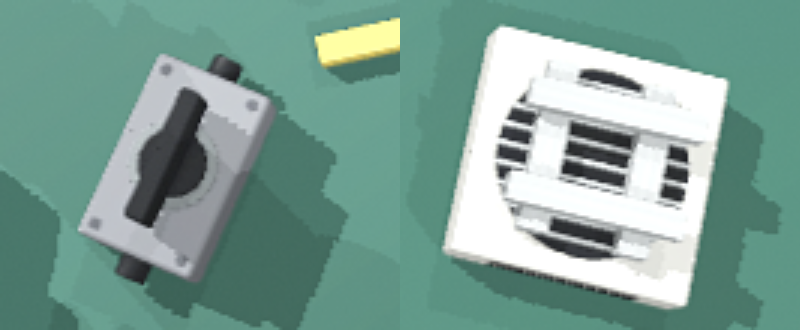

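The crop confirms the small grey isolator, with its black handle along the box (on). The stack has its second-layer bars on top. I move above the handle and remeasure there.

Request:
arm_command(moves=[0.03, -0.03, 0, 0, 0, -0.01, 0.06, -0.065, 0, 0, 0, -0.03, 0.095, -0.1, 0, 0, 0, -0.05, 0.13, -0.135, 0, 0, 0, -0.07, 0.16, -0.17, 0, 0, 0, -0.09, 0.195, -0.205, 0, 0, 0, -0.11, 0.23, -0.24, 0, 0, 0, -0.13, 0.26, -0.275, 0, 0, 0, -0.14, 0.29, -0.309, 0, 0, 0, -0.14, 0.29, -0.309, 0, 0, 0, -0.14], jaw=1, grip_force=50)

```text
time: 1.9
eef_pos: [480.6, 334.1, 205.9]
tool_rot: [0.001, 0.212, 0.977, -0.0]
ft_force: [-0.2, -0.3, -0.1]
opening: 1.0
grasp_force: 0.0
```

```bash
python3 - <<'E'
from h import *
s=read_state();print(s['time'],s['eef_pos'],s['tool_rot'])
c=capture('wrist');save('w1',c['img']);print(-np.array(c['R']).T@np.array(c['t']))
print('h',rect(c,(477,339),75,84,115),rect(c,(477,339),130,42,58))
for d in look_for('handle',c): print(d['p'],w(c,d['point']))
for n in('scene','top'):
    c=capture(n);hsv=cv2.cvtColor(c['img'],cv2.COLOR_RGB2HSV);m=(hsv[...,1]<60)
    print(n,'e',rect(c,(644,-13),95,12,30,m),'f',rect(c,(468,-22),80,12,30,m))
E
```

```text
1.9 [480.60542729 334.07347273 205.8820568 ] [ 9.96172772e-04  2.12311598e-01  9.77201415e-01 -4.33678975e-04]
[419.32660215 362.44172925 385.57219351]
h [ 474.4  338.6  103.4  109.2   17.8  -24.  3559. ] [  474.8   338.6    50.6   160.3   100.3   -23.8 15409. ]
0.78 [473.63836172 344.01062306 100.78840342]
0.77 [435.04100404 572.36251026  93.56485923]
scene e [640.8 -12.6  18.5 140.7  26.  -76.6 422. ] f [470.  -19.4  18.8 139.8  29.8  86.9 354. ]
top e [643.3 -15.   18.5 140.4  25.9 -76.6 538. ] f [472.4 -21.9  18.2 139.9  25.3  88.  557. ]
```

Wrist, top and scene agree on the handle at (475,339), top at 103, angle -24°. I go down and grip.

Request:
arm_command(moves=[-0.001, -0.001, -0.03, 0, 0, 0, -0.001, -0.001, -0.06, 0, 0, 0, -0.001, -0.001, -0.095, 0, 0, 0, -0.001, -0.001, -0.12, 0, 0, 0, -0.001, -0.001, -0.132, 0, 0, 0, -0.001, -0.001, -0.132, 0, 0, 0, -0.001, -0.001, -0.132, 0, 0, 0])

```text
time: 2.8
eef_pos: [475.5, 339.6, 74.4]
tool_rot: [0.0, 0.208, 0.978, 0.0]
ft_force: [0.6, 0.0, -0.3]
opening: 0.996
grasp_force: 0.0
```

Request:
arm_command(moves=[0, 0, 0, 0, 0, 0, 0, 0, 0, 0, 0, 0, 0, 0, 0, 0, 0, 0, 0, 0, 0, 0, 0, 0, 0, 0, 0, 0, 0, 0, 0, 0, 0, 0, 0, 0], jaw=0, grip_force=50)

```text
time: 3.4
eef_pos: [475.4, 338.7, 73.5]
tool_rot: [0.0, 0.208, 0.978, 0.0]
ft_force: [0.0, 0.1, -0.5]
opening: 0.528
grasp_force: 0.0
```

Request:
arm_command(moves=[0, 0, 0, 0, 0, 0, 0, 0, 0, 0, 0, 0, 0, 0, 0, 0, 0, 0, 0, 0, 0, 0, 0, 0, 0, 0, 0, 0, 0, 0, 0, 0, 0, 0, 0, 0])

```text
time: 4.0
eef_pos: [475.4, 338.8, 73.4]
tool_rot: [0.0, 0.208, 0.978, -0.0]
ft_force: [0.4, 0.0, -0.1]
opening: 0.187
grasp_force: 50.0
```

Request:
arm_command(moves=[0, 0, 0, 0, 0, 0.14, 0, 0, 0, 0, 0, 0.28, 0, 0, 0, 0, 0, 0.42, 0, 0, 0, 0, 0, 0.56, 0, 0, 0, 0, 0, 0.7, 0, 0, 0, 0, 0, 0.84, 0, 0, 0, 0, 0, 0.98, 0, 0, 0, 0, 0, 1.12, 0, 0, 0, 0, 0, 1.26, 0, 0, 0, 0, 0, 1.4])

```text
time: 5.0
eef_pos: [475.0, 340.2, 73.5]
tool_rot: [0.0, -0.474, 0.881, 0.001]
ft_force: [-1.2, 6.7, -5.0]
opening: 0.191
grasp_force: 50.0
```

Request:
arm_command(moves=[0, 0, 0, 0, 0, 0.1, 0, 0, 0, 0, 0, 0.17, 0, 0, 0, 0, 0, 0.17, 0, 0, 0, 0, 0, 0.17])

```text
time: 5.4
eef_pos: [474.8, 340.3, 73.5]
tool_rot: [0.0, -0.544, 0.839, 0.001]
ft_force: [-1.3, 8.6, -3.7]
opening: 0.187
grasp_force: 50.0
```

Request:
arm_command(moves=[0, 0, 0, 0, 0, 0, 0, 0, 0, 0, 0, 0, 0, 0, 0, 0, 0, 0, 0, 0, 0, 0, 0, 0, 0, 0, 0, 0, 0, 0, 0, 0, 0.04, 0, 0, 0, 0, 0, 0.08, 0, 0, 0, 0, 0, 0.12, 0, 0, 0, 0, 0, 0.12, 0, 0, 0], jaw=0.7)

```text
time: 6.3
eef_pos: [477.5, 340.3, 198.9]
tool_rot: [0.004, -0.544, 0.839, 0.0]
ft_force: [1.1, 0.7, -1.4]
opening: 0.699
grasp_force: 0.0
```

```bash
python3 - <<'E'
from h import *
for n in('wrist','scene'):
    c=capture(n);print(n,rect(c,(475,339),75,84,110))
E
```

```text
wrist [ 475.   338.9  103.4  109.5   17.8   65.8 3687. ]
scene [476.1 341.1 101.9 109.9  20.7  65.2 380. ]
```

Handle is at 65.8° (off). Now go above bar e.

Request:
arm_command(moves=[0.01, -0.02, 0, 0, 0, -0.14, 0.02, -0.04, 0, 0, 0, -0.28, 0.03, -0.06, 0, 0, 0, -0.42, 0.04, -0.08, 0, 0, 0, -0.56, 0.05, -0.1, 0, 0, 0, -0.7, 0.06, -0.12, 0, 0, 0, -0.84, 0.07, -0.14, 0, 0, 0, -0.98, 0.08, -0.165, 0, 0, 0, -1.12, 0.09, -0.19, 0, 0, 0, -1.26, 0.1, -0.215, 0, 0, 0, -1.4])

```text
time: 7.4
eef_pos: [574.9, 122.4, 191.8]
tool_rot: [-0.001, 0.127, 0.992, -0.001]
ft_force: [-0.3, -0.3, 0.2]
opening: 0.701
grasp_force: 0.0
```

Request:
arm_command(moves=[0.01, -0.02, -0.01, 0, 0, -0.14, 0.02, -0.04, -0.02, 0, 0, -0.28, 0.03, -0.06, -0.03, 0, 0, -0.42, 0.04, -0.08, -0.03, 0, 0, -0.56, 0.05, -0.1, -0.03, 0, 0, -0.7, 0.06, -0.12, -0.03, 0, 0, -0.84, 0.066, -0.137, -0.03, 0, 0, -0.98, 0.066, -0.137, -0.03, 0, 0, -1.087, 0.066, -0.137, -0.03, 0, 0, -1.087, 0.066, -0.137, -0.03, 0, 0, -1.087])

```text
time: 8.4
eef_pos: [640.8, -12.9, 162.3]
tool_rot: [-0.001, 0.618, 0.786, -0.001]
ft_force: [0.0, 0.0, 0.6]
opening: 0.699
grasp_force: 0.0
```

```bash
cat >> h.py <<'E'
def yaw(s):
    q=s['tool_rot'];return (2*np.degrees(np.arctan2(q[2],q[1]))-90+90)%180-90
E
python3 - <<'E'
from h import *
s=read_state();print(s['time'],s['eef_pos'].round(1),'closing',yaw(s),s['joint_positions'].round(2))
c=capture('wrist')
m=cv2.cvtColor(c['img'],cv2.COLOR_RGB2HSV)[...,1]<60
print(rect(c,(642,-14),85,12,30,m),rect(c,(472,-21),80,12,30,m))
E
```

```text
8.4 [640.8 -12.9 162.3] closing 13.627444836227866 [-0.42  0.44  0.45  1.75 -0.22  1.01  0.35]
[ 640.6  -14.6   18.6  139.5   23.9  -76.8 4678. ] [ 469.8  -22.1   18.6  139.9   25.2   87.7 5493. ]
```

Request:
arm_command(moves=[-0.001, -0.001, -0.04, 0, 0, 0, -0.001, -0.001, -0.08, 0, 0, 0, -0.001, -0.001, -0.12, 0, 0, 0, -0.001, -0.001, -0.145, 0, 0, 0, -0.001, -0.001, -0.155, 0, 0, 0, -0.001, -0.001, -0.16, 0, 0, 0, -0.001, -0.001, -0.16, 0, 0, 0], jaw=0.6, grip_force=40)

```text
time: 9.15
eef_pos: [640.7, -14.2, 3.9]
tool_rot: [0.0, 0.619, 0.785, 0.0]
ft_force: [1.7, 0.1, -0.9]
opening: 0.602
grasp_force: 0.0
```

Request:
arm_command(moves=[0, 0, 0, 0, 0, 0, 0, 0, 0, 0, 0, 0, 0, 0, 0, 0, 0, 0, 0, 0, 0, 0, 0, 0, 0, 0, 0, 0, 0, 0, 0, 0, 0, 0, 0, 0, 0, 0, 0, 0, 0, 0, 0, 0, 0, 0, 0, 0], jaw=0)

```text
time: 9.95
eef_pos: [640.6, -14.2, 3.9]
tool_rot: [0.0, 0.62, 0.785, 0.0]
ft_force: [-2.2, 0.3, 5.8]
opening: 0.252
grasp_force: 40.0
```

Request:
arm_command(moves=[0, 0, 0.03, 0, 0, 0, 0, 0, 0.07, 0, 0, 0, -0.01, -0.02, 0.11, 0, 0, 0.1, -0.03, -0.05, 0.15, 0, 0, 0.23, -0.045, -0.085, 0.18, 0, 0, 0.36, -0.065, -0.125, 0.2, 0, 0, 0.5, -0.085, -0.165, 0.2, 0, 0, 0.64, -0.105, -0.205, 0.2, 0, 0, 0.78, -0.125, -0.245, 0.2, 0, 0, 0.92, -0.14, -0.28, 0.2, 0, 0, 1.05])

```text
time: 10.95
eef_pos: [498.5, -296.0, 203.3]
tool_rot: [-0.0, 0.141, 0.99, 0.0]
ft_force: [0.7, -0.7, -4.2]
opening: 0.251
grasp_force: 40.0
```

Request:
arm_command(moves=[-0.02, -0.035, 0, 0, 0, 0.029, -0.03, -0.06, 0, 0, 0, 0.029, -0.03, -0.06, 0, 0, 0, 0.029, -0.03, -0.06, 0, 0, 0, 0.029])

```text
time: 11.35
eef_pos: [469.8, -354.5, 203.0]
tool_rot: [-0.0, 0.129, 0.992, 0.0]
ft_force: [0.9, 0.8, -5.5]
opening: 0.25
grasp_force: 40.0
```

```bash
cat > st.py <<'E'
from h import *
s=read_state();print(s['time'],s['eef_pos'].round(1),'closing',yaw(s),'open',s['opening'],s['joint_positions'].round(2))
for n in('wrist','scene','top'):
    c=capture(n)
    if n=='wrist':save('w_%d'%(s['time']*10),c['img'])
    print(n,'blower',rect(c,(469,-348),140,38,52),'L2',rect(c,(469,-348),110,72,92))
    P=cloud(c);P=P[(np.hypot(P[...,0]-469,P[...,1]+348)<110)]
    th=np.radians(-15);x=np.array([np.cos(th),np.sin(th)]);y=np.array([-x[1],x[0]]);L=(P[:,:2]-[469,-348])@np.array([x,y]).T
    for nm,lo,hi,ax in(('L1',57,69,1),('L2',75,90,0)):
        for sg in(-1,1):
            m=(P[:,2]>lo)&(P[:,2]<hi)&(np.abs(L[:,ax]*sg-40)<20)&(np.abs(L[:,1-ax])<85)
            if m.sum()>20:
                Q=P[m][:,:2].astype(np.float32);(cx,cy),(a,b),t=cv2.minAreaRect(Q)
                if a<b:a,b,t=b,a,t+90
                print('  ',nm,sg,np.round([cx,cy,np.median(P[m][:,2]),a,b,(t+90)%180-90,m.sum()],1))
E
python3 st.py
```

```text
11.35 [ 469.8 -354.5  203. ] closing 75.13789770551224 open 0.2497748292794521 [ 0.23  0.3   0.38  1.82 -0.13  1.04  1.97]
wrist blower [  464.   -348.4    44.3   190.3   183.     75.2 20347. ] L2 [ 467.5 -351.5   81.5  142.8  103.4   75.5 6817. ]
   L1 -1 [ 437.1 -385.9   63.6   98.    30.9  -14.5 2625. ]
   L1 1 [ 480.3 -308.    63.5  139.1   38.6  -18.2 2708. ]
   L2 -1 [ 429.4 -340.    81.6  139.8   23.7   75.6 4051. ]
   L2 1 [ 504.8 -362.5   81.4  140.1   24.6   76.1 2640. ]
scene blower [ 466.8 -346.5   44.9  196.5  192.7   74.7 1658. ] L2 [ 467.1 -349.2   81.5  150.2  105.4   75.9  637. ]
   L1 -1 [ 456.3 -386.4   63.5  141.8   36.2  -15.5  184. ]
   L1 1 [ 479.5 -311.5   63.9  141.5   36.6  -16.   183. ]
   L2 -1 [ 429.9 -337.    81.6  144.7   27.4   75.6  287. ]
   L2 1 [ 504.9 -361.    81.8  145.7   26.4   75.9  304. ]
top blower [ 469.9 -348.4   44.6  191.8  191.7  -15.  2978. ] L2 [ 468.  -349.7   81.1  141.2  104.7   73.   835. ]
   L1 -1 [ 460.9 -385.1   63.6  140.9   30.1   -9.5  157. ]
   L1 1 [ 482.1 -313.    63.5  140.3   38.5  -18.   374. ]
   L2 -1 [ 432.5 -339.    81.5  141.6   25.4   75.5  545. ]
   L2 1 [ 507.8 -361.4   81.1  140.9   25.5   76.9  251. ]
```

```bash
python3 - <<'E'
from h import *
th=np.radians(-14.9);x=np.array([np.cos(th),np.sin(th)]);y=np.array([-x[1],x[0]])
for n in('wrist','scene','top'):
    c=capture(n);P=cloud(c).reshape(-1,3);P=P[np.hypot(P[:,0]-467.5,P[:,1]+348.3)<140];L=(P[:,:2]-[467.5,-348.3])@np.array([x,y]).T
    for sg in(-1,1):
        for lo,hi in((-90,-56),(-22,22),(56,90)):
            m=(P[:,2]>58)&(P[:,2]<67)&(L[:,0]>lo)&(L[:,0]<hi)&(abs(L[:,1]*sg-40)<25)
            if m.sum()>25:print(n,sg,lo,m.sum(),'y',np.percentile(L[m,1],[2,98]).round(1),'x',np.percentile(L[m,0],[1,99]).round(1))
E
```

```text
wrist -1 -90 523 y [-52.6 -29.8] x [-68.6 -56.3]
wrist -1 -22 1543 y [-51.8 -28.5] x [-21.5  21.4]
wrist 1 -90 447 y [26.9 50.2] x [-67.4 -56.6]
wrist 1 -22 1551 y [27.3 50.5] x [-21.8  21.6]
wrist 1 56 52 y [46.3 51.1] x [57.4 70.3]
scene -1 -22 80 y [-51.8 -25.4] x [-21.6  16.3]
scene 1 -22 84 y [29.9 54.7] x [-21.4  16.5]
scene 1 56 36 y [30.8 54.1] x [56.7 72. ]
top -1 -90 44 y [-51.9 -27.7] x [-66.5 -56.2]
top -1 -22 38 y [-31.6 -26.4] x [-19.4  21.3]
top 1 -90 30 y [28.9 51.9] x [-65.2 -56.3]
top 1 -22 169 y [28.7 52.9] x [-20.   21.5]
top 1 56 61 y [29.2 52.5] x [59.  74.8]
```

```bash
ls pics
```

```text
crop1.png
scene0.png
top0.png
w1.png
w_113.png
```

Request:
arm_command(moves=[-0.006, -0.017, 0, 0, 0, 0, -0.012, -0.033, -0.02, 0, 0, 0, -0.012, -0.033, -0.05, 0, 0, 0, -0.012, -0.033, -0.08, 0, 0, 0, -0.012, -0.033, -0.1, 0, 0, 0, -0.012, -0.033, -0.11, 0, 0, 0, -0.012, -0.033, -0.113, 0, 0, 0, -0.012, -0.033, -0.115, 0, 0, 0, -0.012, -0.033, -0.116, 0, 0, 0, -0.012, -0.033, -0.116, 0, 0, 0])

```text
time: 12.65
eef_pos: [458.8, -387.5, 88.2]
tool_rot: [0.001, 0.129, 0.992, -0.0]
ft_force: [-0.2, 0.2, -4.9]
opening: 0.251
grasp_force: 40.0
```

```bash
python3 - <<'E'
from h import *
s=read_state();print(s['eef_pos'].round(1),yaw(s),s['ft_force'].round(1))
c=capture('scene');save('s2',cv2.resize(c['img'][140:240,130:270],None,fx=5,fy=5))
E
```

```text
[ 458.8 -387.5   88.2] 75.22692396964044 [-0.2  0.2 -4.9]
```

View pics/s2.png

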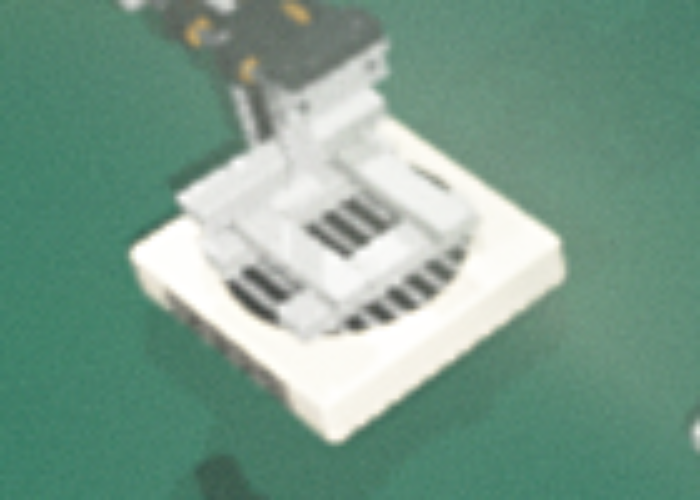

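The held bar sits just above the far slot, crosswise over both second-layer bars (crop centre about (280,150)). I lower it in small steps and watch the force.

Request:
arm_command(moves=[0, 0, -0.001, 0, 0, 0, 0, 0, -0.001, 0, 0, 0, 0, 0, -0.002, 0, 0, 0, 0, 0, -0.002, 0, 0, 0])

```text
time: 13.1
eef_pos: [458.4, -387.2, 85.4]
tool_rot: [-0.0, 0.129, 0.992, 0.0]
ft_force: [-0.6, 0.8, -4.7]
opening: 0.248
grasp_force: 40.0
```

Request:
arm_command(moves=[0, 0, -0.0005, 0, 0, 0, 0, 0, -0.001, 0, 0, 0, 0, 0, -0.001, 0, 0, 0])

```text
time: 13.4
eef_pos: [458.4, -387.3, 84.8]
tool_rot: [0.0, 0.129, 0.992, 0.0]
ft_force: [-2.9, 0.9, 3.8]
opening: 0.253
grasp_force: 40.0
```

Request:
arm_command(moves=[0, 0, 0, 0, 0, 0, 0, 0, 0, 0, 0, 0, 0, 0, 0, 0, 0, 0, 0, 0, 0, 0, 0, 0, 0, 0, 0, 0, 0, 0, 0, 0, 0.02, 0, 0, 0, 0, 0, 0.05, 0, 0, 0, 0, 0, 0.09, 0, 0, 0, 0, 0, 0.13, 0, 0, 0, 0, 0, 0.13, 0, 0, 0], jaw=0.55)

```text
time: 14.4
eef_pos: [460.2, -389.0, 219.7]
tool_rot: [0.003, 0.129, 0.992, -0.001]
ft_force: [0.3, -0.4, -0.3]
opening: 0.548
grasp_force: 0.0
```

```bash
cat > st3.py <<'E'
from h import *
th=np.radians(-14.9);x=np.array([np.cos(th),np.sin(th)]);y=np.array([-x[1],x[0]])
s=read_state();print(s['time'],s['eef_pos'].round(1),yaw(s))
for n in('wrist','scene','top'):
    c=capture(n);P=cloud(c);L=(P[...,:2]-[467.5,-348.3])@np.array([x,y]).T
    for nm,z0,z1,ax in(('L3',93,106,1),('L2',75,89,0),('L1',58,67,1)):
        for sg in(-1,1):
            m=(P[...,2]>z0)&(P[...,2]<z1)&(abs(L[...,ax]*sg-40)<25)&(abs(L[...,1-ax])<85)
            if m.sum()>30:
                (cx,cy),(a,b),t=cv2.minAreaRect(L[m].astype(np.float32))
                if a<b:a,b,t=b,a,t+90
                print(n,nm,sg,'local',np.round([cx,cy,a,b,(t+45)%180-45,np.median(P[m][:,2]),m.sum()],1))
E
python3 st3.py
```

```text
14.4 [ 460.2 -389.   219.7] 75.20154360514417
wrist L3 -1 local [ 2.200e+00 -4.030e+01  1.401e+02  2.400e+01  0.000e+00  9.950e+01
  5.438e+03]
wrist L2 -1 local [-3.890e+01 -2.000e+00  1.399e+02  2.390e+01  9.050e+01  8.150e+01
  4.359e+03]
wrist L2 1 local [  39.7   -4.1  139.9   24.5   91.1   81.5 3586. ]
wrist L1 -1 local [-20.  -40.1  98.1  48.9   0.6  64.2  64. ]
wrist L1 1 local [ 2.000e+00  4.300e+01  1.382e+02  4.750e+01 -6.500e+00  6.350e+01
  2.537e+03]
scene L3 -1 local [ 1.000e-01 -3.670e+01  1.426e+02  3.370e+01  8.000e-01  9.950e+01
  3.210e+02]
scene L2 -1 local [-37.2   1.5 145.   45.5  82.9  82.  231. ]
scene L2 1 local [ 37.5  -2.9 141.3  44.6  97.4  82.1 251. ]
scene L1 -1 local [ -0.3 -31.6 140.8  32.8  -0.2  63.6 138. ]
scene L1 1 local [  2.4  40.  141.9  34.    3.4  64.1 166. ]
top L3 -1 local [-18.  -39.5  96.4  26.9  -0.8  99.4 435. ]
top L2 -1 local [-34.7  -1.4 141.2  46.1  81.6  81.7 518. ]
top L2 1 local [3.890e+01 3.000e-01 1.363e+02 3.790e+01 8.150e+01 8.160e+01 4.300e+02]
top L1 -1 local [  2.2 -40.2 139.1  39.2  -4.   62.9 116. ]
top L1 1 local [  5.1  42.  140.5  40.7   0.6  63.6 328. ]
```

Bar e lies well: local y -40.3, level at 99.5. Now bar f.

Request:
arm_command(moves=[0.001, 0.025, 0, 0, 0, -0.13, 0.002, 0.065, 0, 0, 0, -0.27, 0.004, 0.105, 0, 0, 0, -0.41, 0.005, 0.145, 0, 0, 0, -0.55, 0.007, 0.185, 0, 0, 0, -0.69, 0.008, 0.225, 0, 0, 0, -0.83, 0.009, 0.265, -0.01, 0, 0, -0.97, 0.01, 0.305, -0.02, 0, 0, -1.11, 0.011, 0.345, -0.035, 0, 0, -1.25, 0.012, 0.366, -0.051, 0, 0, -1.354], jaw=0.6)

```text
time: 15.55
eef_pos: [469.8, -18.9, 162.3]
tool_rot: [-0.0, 0.706, 0.708, -0.0]
ft_force: [0.7, -0.4, -0.1]
opening: 0.598
grasp_force: 0.0
```

Request:
arm_command(moves=[0, 0, 0, 0, 0, 0, 0, 0, 0, 0, 0, 0, 0, 0, 0, 0, 0, 0])

```text
time: 15.85
eef_pos: [470.2, -22.3, 163.2]
tool_rot: [-0.0, 0.704, 0.71, -0.0]
ft_force: [0.1, 0.1, -0.3]
opening: 0.599
grasp_force: 0.0
```

```bash
python3 - <<'E'
from h import *
s=read_state();print(s['time'],s['eef_pos'].round(1),yaw(s))
c=capture('wrist')
m=cv2.cvtColor(c['img'],cv2.COLOR_RGB2HSV)[...,1]<60
print(rect(c,(471,-21),80,12,30,m))
E
```

```text
15.85 [470.2 -22.3 163.2] 0.46223785318652233
[ 469.4  -22.1   18.6  140.    24.    87.9 4649. ]
```

Request:
arm_command(moves=[-0.0005, 0, -0.04, 0, 0, -0.045, -0.0005, 0, -0.08, 0, 0, -0.045, -0.0005, 0, -0.12, 0, 0, -0.045, -0.0005, 0, -0.145, 0, 0, -0.045, -0.0005, 0, -0.155, 0, 0, -0.045, -0.0005, 0, -0.16, 0, 0, -0.045, -0.0005, 0, -0.16, 0, 0, -0.045])

```text
time: 16.6
eef_pos: [470.3, -21.7, 3.9]
tool_rot: [0.0, 0.721, 0.693, 0.0]
ft_force: [-0.1, -0.3, 0.4]
opening: 0.602
grasp_force: 0.0
```

Request:
arm_command(moves=[0, 0, 0, 0, 0, 0, 0, 0, 0, 0, 0, 0, 0, 0, 0, 0, 0, 0, 0, 0, 0, 0, 0, 0, 0, 0, 0, 0, 0, 0, 0, 0, 0, 0, 0, 0, 0, 0, 0, 0, 0, 0, 0, 0, 0, 0, 0, 0], jaw=0)

```text
time: 17.4
eef_pos: [470.1, -21.2, 3.8]
tool_rot: [-0.0, 0.72, 0.694, 0.0]
ft_force: [-2.0, 0.6, 7.8]
opening: 0.252
grasp_force: 40.0
```

```bash
python3 - <<'E'
from h import *
s=read_state();print(s['time'],s['eef_pos'].round(1),yaw(s))
E
```

```text
17.4 [470.1 -21.2   3.8] -2.173703572611643
```

Request:
arm_command(moves=[0, 0, 0.03, 0, 0, 0, 0, 0, 0.07, 0, 0, 0.07, 0, -0.02, 0.11, 0, 0, 0.2, 0.001, -0.05, 0.15, 0, 0, 0.33, 0.002, -0.085, 0.18, 0, 0, 0.46, 0.003, -0.12, 0.2, 0, 0, 0.59, 0.004, -0.155, 0.2, 0, 0, 0.72, 0.005, -0.19, 0.2, 0, 0, 0.85, 0.006, -0.225, 0.2, 0, 0, 0.98, 0.007, -0.255, 0.2, 0, 0, 1.1])

```text
time: 18.4
eef_pos: [476.3, -278.0, 203.3]
tool_rot: [-0.0, 0.249, 0.968, -0.0]
ft_force: [0.4, -0.5, -3.0]
opening: 0.251
grasp_force: 40.0
```

Request:
arm_command(moves=[0, -0.02, 0, 0, 0, 0.13, 0.001, -0.034, 0, 0, 0, 0.249, 0.001, -0.034, 0, 0, 0, 0.249, 0.001, -0.034, 0, 0, 0, 0.249, 0.001, -0.034, 0, 0, 0, 0.249])

```text
time: 18.9
eef_pos: [477.9, -309.3, 203.3]
tool_rot: [-0.0, 0.13, 0.991, 0.0]
ft_force: [-0.1, 0.1, -4.3]
opening: 0.252
grasp_force: 40.0
```

```bash
python3 st3.py
```

```text
18.9 [ 477.9 -309.3  203.3] 75.02532995949585
wrist L3 -1 local [-3.600e+00 -4.020e+01  1.286e+02  2.470e+01 -0.000e+00  9.950e+01
  5.791e+03]
wrist L2 -1 local [-4.040e+01 -1.800e+00  1.396e+02  4.920e+01  9.140e+01  8.160e+01
  2.938e+03]
wrist L2 1 local [  33.    -6.2  139.6   47.6  107.4   81.5 1857. ]
wrist L1 -1 local [  0.9 -39.6 139.3  48.5   0.   63.3 688. ]
scene L3 -1 local [  0.8 -37.2 140.3  30.6  -1.4  99.6 313. ]
scene L2 -1 local [-44.9  20.  104.4  47.8  96.5  81.8 232. ]
scene L2 1 local [ 36.7  -2.6 142.   47.7  98.9  82.  245. ]
scene L1 -1 local [ -0.  -30.1 139.9  34.4  -3.2  63.7 137. ]
scene L1 1 local [  2.3  44.5 139.5  46.1  -5.1  63.3 175. ]
top L2 -1 local [-36.3  22.4  94.9  25.7  90.3  81.8 328. ]
top L2 1 local [33.3 13.9 88.2 19.6 82.  80.2 37. ]
top L1 -1 local [ -8.9 -27.6  79.7  11.9  -6.5  63.3  64. ]
top L1 1 local [  4.5  39.1 140.1  30.2   1.9  63.  270. ]
```

Request:
arm_command(moves=[0, -0.0005, -0.03, 0, 0, 0, 0, -0.0005, -0.065, 0, 0, 0, 0, -0.0005, -0.095, 0, 0, 0, 0, -0.0005, -0.108, 0, 0, 0, 0, -0.0005, -0.113, 0, 0, 0, 0, -0.0005, -0.115, 0, 0, 0, 0, -0.0005, -0.116, 0, 0, 0, 0, -0.0005, -0.117, 0, 0, 0, 0, -0.0005, -0.117, 0, 0, 0])

```text
time: 19.95
eef_pos: [478.3, -311.0, 87.2]
tool_rot: [0.001, 0.13, 0.992, -0.0]
ft_force: [0.4, 0.1, -3.6]
opening: 0.251
grasp_force: 40.0
```

Request:
arm_command(moves=[0, 0, -0.0005, 0, 0, 0, 0, 0, -0.001, 0, 0, 0, 0, 0, -0.001, 0, 0, 0])

```text
time: 20.25
eef_pos: [477.9, -310.8, 85.5]
tool_rot: [0.0, 0.129, 0.992, -0.0]
ft_force: [-0.7, -0.7, -3.1]
opening: 0.248
grasp_force: 40.0
```

Request:
arm_command(moves=[0, 0.0005, -0.0005, 0, 0, 0, 0, 0.0005, -0.001, 0, 0, 0, 0, 0.0005, -0.001, 0, 0, 0])

```text
time: 20.55
eef_pos: [478.0, -310.2, 84.8]
tool_rot: [0.0, 0.129, 0.992, 0.0]
ft_force: [-2.1, 1.6, 5.2]
opening: 0.249
grasp_force: 40.0
```

Request:
arm_command(moves=[0, 0, 0, 0, 0, 0, 0, 0, 0, 0, 0, 0, 0, 0, 0, 0, 0, 0, 0, 0, 0, 0, 0, 0, 0, 0, 0, 0, 0, 0, 0, 0, 0.02, 0, 0, 0, 0, 0, 0.05, 0, 0, 0, 0, 0, 0.09, 0, 0, 0, 0, 0, 0.12, 0, 0, 0, 0, 0, 0.12, 0, 0, 0], jaw=0.55)

```text
time: 21.55
eef_pos: [479.6, -311.4, 208.5]
tool_rot: [0.003, 0.13, 0.992, -0.001]
ft_force: [-0.4, 0.1, -0.3]
opening: 0.547
grasp_force: 0.0
```

```bash
python3 st3.py; python3 - <<'E'
from h import *
c=capture('wrist');save('w9',c['img'])
E
```

```text
21.55 [ 479.6 -311.4  208.5] 75.10680608449923
wrist L3 -1 local [ 1.700e+00 -4.010e+01  1.386e+02  2.470e+01  1.000e-01  9.950e+01
  5.462e+03]
wrist L3 1 local [1.300e+00 3.920e+01 1.393e+02 2.410e+01 0.000e+00 9.960e+01 5.807e+03]
wrist L2 -1 local [-3.640e+01 -2.400e+00  1.406e+02  4.880e+01  8.180e+01  8.160e+01
  3.617e+03]
wrist L2 1 local [  33.8   -4.   139.8   36.4   90.6   81.5 2669. ]
wrist L1 -1 local [-1.97e+01 -3.98e+01  9.79e+01  4.90e+01 -1.00e-01  6.33e+01  5.72e+02]
scene L3 -1 local [  2.4 -37.8 139.5  31.4   1.1  99.7 308. ]
scene L3 1 local [ 1.600e+00  4.170e+01  1.433e+02  2.930e+01 -2.000e-01  9.990e+01
  3.360e+02]
scene L2 -1 local [-3.960e+01  1.000e-01  1.446e+02  4.730e+01  9.040e+01  8.280e+01
  1.810e+02]
scene L2 1 local [ 39.8  -3.2 146.7  47.6  91.2  82.6 173. ]
scene L1 -1 local [ -0.9 -33.9 141.6  26.9  -1.7  63.5 137. ]
scene L1 1 local [  2.8  48.7 140.9  34.6  -2.8  63.5 138. ]
top L3 1 local [-1.83e+01  4.01e+01  9.59e+01  2.59e+01  3.00e-01  9.94e+01  4.06e+02]
top L2 -1 local [-43.6  23.   93.8  47.6  84.1  81.5 317. ]
top L2 1 local [31.5 14.6 85.  31.8 90.9 82.2 47. ]
top L1 -1 local [ -7.9 -26.   79.4  13.2  -2.1  62.7  57. ]
top L1 1 local [-19.1  52.9  97.9  26.8  10.2  62.6  66. ]
```

View pics/w9.png

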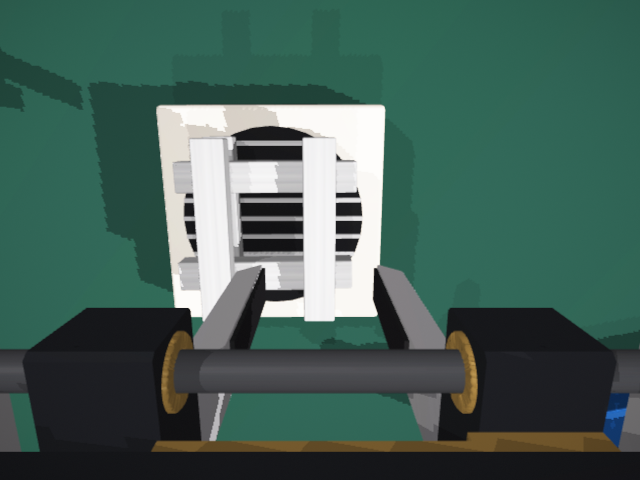

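Both bars lie parallel on the second layer (wrist picture, columns about 212 and 319), at local y -40 and +39. Back to the handle.

Request:
arm_command(moves=[0, 0.025, 0, 0, 0, 0.05, 0, 0.06, 0, 0, 0, 0.12, 0, 0.1, 0, 0, 0, 0.2, -0.001, 0.14, 0, 0, 0, 0.28, -0.001, 0.18, 0, 0, 0, 0.37, -0.001, 0.22, 0, 0, 0, 0.46, -0.001, 0.26, 0, 0, 0, 0.55, -0.002, 0.3, 0, 0, 0, 0.65, -0.002, 0.34, 0, 0, 0, 0.74, -0.002, 0.38, 0, 0, 0, 0.83], jaw=0.7)

```text
time: 22.75
eef_pos: [474.7, 71.8, 203.6]
tool_rot: [-0.001, -0.284, 0.959, -0.0]
ft_force: [0.6, 0.2, 0.6]
opening: 0.702
grasp_force: 0.0
```

Request:
arm_command(moves=[0, 0.04, 0, 0, 0, 0.09, 0, 0.08, 0, 0, 0, 0.18, 0, 0.12, 0, 0, 0, 0.27, 0, 0.16, 0, 0, 0, 0.36, -0.001, 0.2, 0, 0, 0, 0.45, -0.001, 0.235, 0, 0, 0, 0.53, -0.001, 0.26, 0, 0, 0, 0.57, -0.001, 0.269, 0, 0, 0, 0.579, -0.001, 0.269, 0, 0, 0, 0.579, -0.001, 0.269, 0, 0, 0, 0.579])

```text
time: 23.75
eef_pos: [474.7, 337.4, 203.9]
tool_rot: [-0.001, -0.543, 0.84, -0.0]
ft_force: [-0.7, -0.6, 0.2]
opening: 0.702
grasp_force: 0.0
```

```bash
python3 - <<'E'
from h import *
s=read_state();print(s['time'],s['eef_pos'].round(1),yaw(s),s['joint_positions'].round(2))
c=capture('wrist');print(rect(c,(475,339),75,84,110))
E
```

```text
23.75 [474.7 337.4 203.9] -24.22619137794007 [-0.54  0.29 -0.23  1.81  0.08  1.06  1.92]
[ 475.   338.9  103.4  109.3   17.8   66.2 3595. ]
```

Request:
arm_command(moves=[0, 0, -0.03, 0, 0, 0, 0, 0, -0.065, 0, 0, 0, 0, 0, -0.1, 0, 0, 0, 0, 0, -0.122, 0, 0, 0, 0, 0, -0.131, 0, 0, 0, 0, 0, -0.131, 0, 0, 0, 0, 0, -0.131, 0, 0, 0], grip_force=50)

```text
time: 24.5
eef_pos: [475.6, 338.6, 74.6]
tool_rot: [0.001, -0.543, 0.84, -0.0]
ft_force: [-0.3, 0.4, 1.1]
opening: 0.702
grasp_force: 0.0
```

Request:
arm_command(moves=[0, 0, 0, 0, 0, 0, 0, 0, 0, 0, 0, 0, 0, 0, 0, 0, 0, 0, 0, 0, 0, 0, 0, 0, 0, 0, 0, 0, 0, 0, 0, 0, 0, 0, 0, 0, 0, 0, 0, 0, 0, 0, 0, 0, 0, 0, 0, 0, 0, 0, 0, 0, 0, 0], jaw=0)

```text
time: 25.4
eef_pos: [474.2, 339.0, 73.5]
tool_rot: [-0.0, -0.544, 0.839, 0.0]
ft_force: [-5.2, 1.5, 3.8]
opening: 0.186
grasp_force: 50.0
```

Request:
arm_command(moves=[0.0005, 0, 0, 0, 0, -0.14, 0.0005, 0, 0, 0, 0, -0.28, 0.0005, 0, 0, 0, 0, -0.42, 0.0005, 0, 0, 0, 0, -0.56, 0.0005, 0, 0, 0, 0, -0.7, 0.0005, 0, 0, 0, 0, -0.84, 0.0005, 0, 0, 0, 0, -0.98, 0.0005, 0, 0, 0, 0, -1.12, 0.0005, 0, 0, 0, 0, -1.26, 0.0005, 0, 0, 0, 0, -1.4])

```text
time: 26.4
eef_pos: [474.2, 339.3, 73.5]
tool_rot: [-0.001, 0.127, 0.992, -0.0]
ft_force: [-8.1, 2.2, 4.3]
opening: 0.187
grasp_force: 50.0
```

Request:
arm_command(moves=[0, 0, 0, 0, 0, -0.1, 0, 0, 0, 0, 0, -0.17, 0, 0, 0, 0, 0, -0.17, 0, 0, 0, 0, 0, -0.17])

```text
time: 26.8
eef_pos: [474.2, 339.3, 73.4]
tool_rot: [-0.001, 0.208, 0.978, -0.0]
ft_force: [-7.4, 1.9, 5.8]
opening: 0.186
grasp_force: 50.0
```

Request:
arm_command(moves=[0, 0, 0, 0, 0, 0, 0, 0, 0, 0, 0, 0, 0, 0, 0, 0, 0, 0, 0, 0, 0, 0, 0, 0, 0, 0, 0, 0, 0, 0, 0, 0, 0.04, 0, 0, 0, 0, 0, 0.08, 0, 0, 0, 0, 0, 0.12, 0, 0, 0, 0, 0, 0.12, 0, 0, 0, 0, 0, 0.12, 0, 0, 0], jaw=0.7)

```text
time: 27.8
eef_pos: [475.7, 338.9, 194.1]
tool_rot: [0.0, 0.209, 0.978, 0.001]
ft_force: [0.1, 0.2, -1.2]
opening: 0.698
grasp_force: 0.0
```

```bash
python3 - <<'E'
from h import *
s=read_state();print(s['time'],s['eef_pos'].round(1),yaw(s),s['ft_force'])
c=capture('wrist');print(rect(c,(475,339),75,84,110),rect(c,(475,339),130,42,58))
c=capture('scene');save('end',c['img'])
E
python3 st3.py | grep L3
```

```text
27.8 [475.7 338.9 194.1] 65.89052495677876 [ 0.09574333  0.15154074 -1.21522564]
[ 474.1  338.9  103.4  109.    17.7  -23.8 3813. ] [  474.2   338.9    50.6   158.9   100.5   -23.7 16202. ]
scene L3 -1 local [  0.9 -38.4 140.2  31.2   1.1  99.5 312. ]
scene L3 1 local [1.00e-01 4.11e+01 1.41e+02 3.13e+01 1.00e+00 9.98e+01 3.37e+02]
top L3 -1 local [ 4.400e+00 -3.850e+01  1.403e+02  2.670e+01  1.000e-01  9.970e+01
top L3 1 local [ 3.500e+00  4.060e+01  1.407e+02  2.610e+01 -5.000e-01  9.970e+01
```

View pics/end.png

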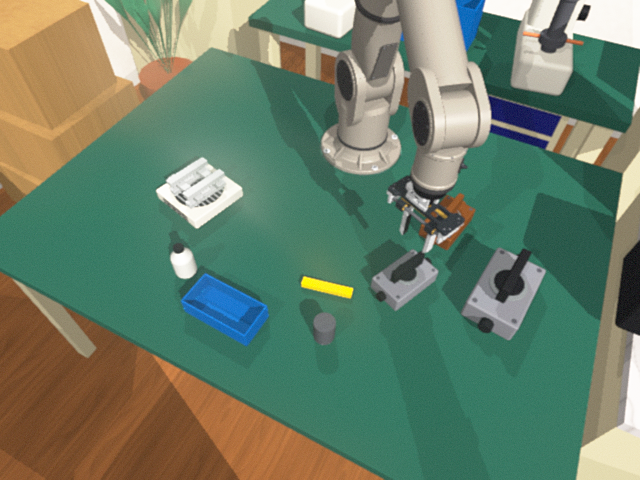

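The stack at (200,190) is complete, the handle at (407,268) is back along the box (-23.8°), the other things are untouched, and the gripper is clear. I hand the job in.

```bash
python3 -c "
from rig import finish_job
print(finish_job())"
```

```text
the job is handed in; nothing more can be done
None
```

I turned the isolator off, laid both loose bars as the third layer (each within about 2 mm of its place), turned the isolator back on, and handed the job in at about 28 s; no verdict was returned.

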